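Stack three spacers on a splined gearbox shaft

TASK

The gearbox shaft stands upright in its sprung assembly stand: thread the three loose steel spacers from the towel onto it in order of thickness, the thick plain one first, then the middle one, then the thin one, each pushed fully home before the next goes on. The middle and thin spacers have slots that must be turned to find the shaft's splines; do it under light pressure, never ram the shaft down to the bottom of its spring travel, and leave the other things on the bench where they lie.

Things in the scene. Friction and masses are not known exactly. Their poses are not given: they have to be found in the camera images.
- stand: Grey cast foot of the assembly stand, 100 mm across, fixed to the bench, narrowing to a 50 mm neck with a brass bush, 35 mm high in all; origin at the centre of its underside, z up. The steel shaft rises from it on the same vertical axis. The stand's orientation tells nothing about how the shaft is turned.
- shaft_seat (a point): Centre of the upper face of the shaft's shoulder (a 40 mm collar), on the shaft's axis, 56 mm above the bench; the thick spacer rests on it. Above it the shaft has a plain round land, 28 mm in diameter, from 0 to 14 mm, a splined part from 14 to 38 mm and a plain nose up to 50 mm. This point sinks with the shaft when it is pressed (see shaft_float).
- shaft_tip (a point): Tip of the shaft, on its axis, 50 mm above shaft_seat; moves with the shaft. The nose is round, 18 mm in diameter from 38 to 44.5 mm above shaft_seat, then tapers to 11 mm at the tip.
- spline_top (a point): On the shaft's axis at the top ends of the splines, 38 mm above shaft_seat: root 18 mm in diameter, four equal straight ribs 90 degrees apart, each 4.4 mm wide, 26 mm across opposite ribs, top ends flat with 0.5 mm bevels. Friction of 0.1 N m holds the shaft from turning under light rubbing. How the ribs are turned differs from run to run and is in no reading: feel or see it.
- shaft_float (a joint): How far the shaft is pressed down against its spring, m: 0 at rest (up), 0.010 at the bottom stop. The bare shaft starts to sink at about 7 N of push (less the weight of spacers on it, about 1 N each), then takes 1.8 N more per mm; it springs back up by itself. Beyond 0.008 counts as rammed.
- thick_spacer: Plain steel ring lying on the towel (3 mm thick), 52 mm outside, 16 mm thick, smooth round 30 mm bore: it slips over the ribs and has 1 mm clearance all round on the shaft's 28 mm land. Origin at the centre of its underside, z along its axis. Home: its underside on shaft_seat.
- middle_spacer: Steel ring on the towel, 46 mm outside, 11 mm thick, round 20 mm bore with four slots, 6.4 mm wide, 28.4 mm across, along its own +x, +y, -x, -y: 1 mm clearance all round on the splines. More than about 6 degrees off the ribs it stops on top of them, 38 mm above shaft_seat. Origin: centre of its underside, z along its axis. Home: on the thick spacer, underside 16 mm above shaft_seat.
- thin_spacer: Steel ring on the towel, 40 mm outside, 8 mm thick, with the same bore and slots as the middle spacer. Origin at the centre of its underside, z along its axis. Home: resting on the middle spacer, underside 27 mm above shaft_seat.
- ball_bearing: Ball bearing, 42 mm across, 12 mm high, loose bystander lying on the towel; origin at the centre of its underside.
- spark_plug: Spark plug, 20 x 67 x 19 mm, loose bystander lying along its own y; origin at the centre of its underside.
- hex_key: Black hex key, 32 x 89 x 8 mm, loose bystander lying along its own y; origin at the centre of its underside.
- grease_pot: Red pot with a white lid, 49 mm across, 41 mm high, loose bystander; origin at the centre of its underside.
Mind the look-alikes: they are no part of the job. Leave any blue look-alike of the thin_spacer alone.

How it is judged:
By the outcome, as a careful person would: the job done as asked, in the order asked, and still so for the second after the job is handed in, with the robot touching nothing.
It also fails if it takes over 72 s, if anything falls off the work surface, if the arm or the gripper's body presses on something with over 40 N, if the wrist force passes 120 N, or if a joint passes its speed limit or range.

ROBOT

A 6-joint arm with a two-finger parallel gripper is mounted at the origin on a cart in front of the work surface, level with it; the furniture and walls round the work are solid. World frame = base frame: x ahead of the robot, y to its left, z up, the work surface at z = 0. Lengths are in m, angles in degrees, forces in N, time in s.
With the tool pointing down it reaches from about 0.4 to 0.825 m from the base axis. Payload 7 kg.
Tool frame: the origin (TCP) lies between the finger pads; the fingertips stand 19 mm ahead of it and the grasp point (between the pads) is the TCP; z points along the fingers, y is the line along which they close (so a half turn about z gives the same grasp; the last joint's range is limited). The gripper opens to 88 mm and grips with 3 to 60 N. Pads are 19 mm wide; open, the fingers measure 130 mm over their backs; the gripper's body (78 mm by 193 mm) begins 47 mm behind the grasp point.
Start: joints at [-56.488, 20.546, 0.682, 0, -70.136, -16.507], TCP at [0.197, -0.645, 0.246] pointing down, gripper open.
Joint ranges: [-176.03, 176.03], [-82.01, 121.73], [-58.28, 71.71], [-173.87, 95.51], [-174.79, -0.11], [-173.66, 173.66]. Speed limits (degrees/s): [136.94, 136.94, 172.46, 180, 180, 180].

INTERFACE

Orientations are given as [roll, pitch, yaw] about the fixed x, y, z axes, in that order (R = Rz(yaw) Ry(pitch) Rx(roll)).
In Python, from plant import r gives the robot as it stands. The module is installed in compiled form; this text tells all that it offers.
- The arm moves only by the shell command python3 -m pendant 'ROWS' [OPENING] [FORCE]. ROWS is JSON, a list of rows, each a list of 6 numbers: the shift along the tool's x, y, z in mm, then the turn, a rotation vector about the tool's x, y, z in rad. In form: [[tx, ty, tz, wx, wy, wz], ...]. A call has 1 to 20 rows; each row is the pose to reach, as a shift and turn from the pose commanded when the call began, along the tool's axes at that moment; what a row does not reach only later rows make up. A row lasts 1/8 s, in which the tool goes at most 62.5 mm and 10.7 degrees, less where a joint would pass 70% of its speed; a pose out of reach is approached as far as the arm can. A call with a gripper value outside its range is refused whole. OPENING is the finger opening in mm, from 0 to 87.6, set as the call begins (- or left out, the last holds). The fingers move at their own pace and stop on an object; FORCE is the grip in N (left out, the last holds). Time passes only in rows, so rows that repeat a pose let the fingers close. It gives the time, the measured TCP pose, the force, the opening and the grip force at its end, in the units of the state.
- r.get_state(): the state, without advancing time (a new reading comes with each control period).
- r.capture(name): name is "scene" or "side" or "wrist"; returns the picture (384x512x3 uint8, red, green, blue); there is no depth.
- r.camera_params(name): a dict with "mtx" (3x3 intrinsics, pixels), "rvec" (rotation vector, rad) and "tvec" (3), from world to camera coordinates, as OpenCV has them; the wrist camera has in their place "mount" (4x4, takes a point from camera to tool coordinates, whose origin is the TCP and whose axes are the flange's). Camera axes: x right, y down, z forward; pixel columns grow to the right and rows downward; lengths in m; the calibration is good to about 2 mm. A picture is of the moment at which its call begins: read the wrist's pose just before it. camera_params takes no time and is no camera call.
- r.close_job(): hands the job in; it is judged then, once.
The state is a dict: "time_s": time; "joints": joint angles; "qd": joint speeds; "joint_torque": joint torques, N m; "tcp_pos": TCP position; "eef_rot": TCP orientation; "contact_force": force on the tool from outside, world axes, zero at the start; "moment": the same for the moment, N m; "gripper_width": finger opening in m; "gripper_force": force on a finger pad.
Only numpy, scipy, OpenCV 4.12 (cv2) and the standard library are available. Lean on these libraries where they do the work, as an engineer would, in place of code of your own. Each camera call takes 0.05 s, during which the arm holds its last target. There are 200 camera calls.

## Working session

There is one attempt and no reset: what is moved stays moved. The work goes in short steps, Python scripts to look and compute and a shell command to move; the robot and the scene stay as the last step left them, time stands still between calls to the robot, and variables do not carry over. Pictures are saved under pics/ and viewed, at most 13 in all, crops included, and the job is handed in when it is done.

```bash
mkdir -p pics
python3 - <<'E'
from plant import r
import cv2,numpy as np
s=r.get_state()
print({k:s[k] for k in ("time_s","tcp_pos","eef_rot","contact_force","gripper_width")})
for n in ("scene","side","wrist"):
    im=r.capture(n); cv2.imwrite(f"pics/{n}0.png",im[:,:,::-1])
    p=r.camera_params(n); print(n,{k:np.round(v,4).tolist() for k,v in p.items()})
a=[cv2.imread(f"pics/{n}0.png") for n in("scene","side")]
cv2.imwrite("pics/both0.png",cv2.resize(np.hstack(a),(800,300)))
E
```

```text
{'time_s': 0.0, 'tcp_pos': array([ 0.19727371, -0.64505836,  0.24463193]), 'eef_rot': array([ 1.79905777e+02, -7.53264854e-03, -1.62999814e+02]), 'contact_force': array([ 0.69425697,  0.30171312, -0.57286899]), 'gripper_width': 0.0879917720372401}
scene {'mtx': [[473.8267, 0.0, 262.6754], [0.0, 473.8267, 188.8722], [0.0, 0.0, 1.0]], 'rvec': [1.8852, -1.1999, 0.6163], 'tvec': [-0.4412, 0.3208, 0.6865]}
side {'mtx': [[346.4295, 0.0, 261.3003], [0.0, 346.4295, 193.0685], [0.0, 0.0, 1.0]], 'rvec': [1.9387, -0.1409, 0.1349], 'tvec': [-0.6093, 0.0359, 0.9848]}
wrist {'mtx': [[324.2751, 0.0, 255.1843], [0.0, 324.2751, 193.1512], [0.0, 0.0, 1.0]], 'mount': [[0.0013, -0.9686, -0.2485, 0.0653], [1.0, 0.0011, 0.0009, -0.0001], [-0.0006, -0.2485, 0.9686, -0.1382], [0.0, 0.0, 0.0, 1.0]]}
```

View pics/scene0.png

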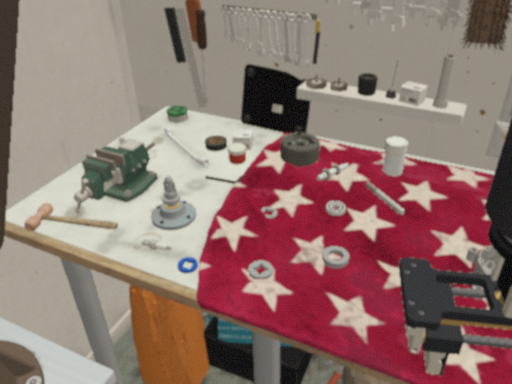

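View pics/side0.png

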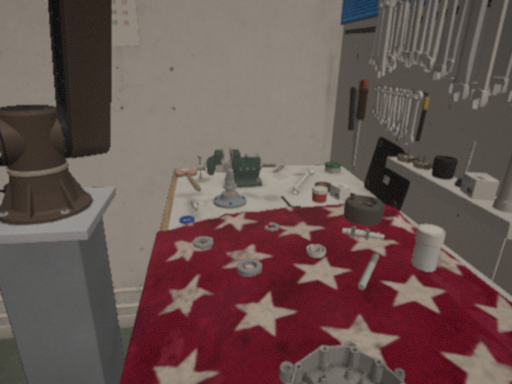

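The scene picture shows the stand at (173,205) and a plain thick ring at (336,257). There is a slotted ring at (261,270), a small ring at (270,212), a bearing-like ring at (336,208) and the blue look-alike at (187,265). I'll compute sizes and enlarge to confirm which is which.

```bash
cat > h.py <<'E'
from plant import r
import cv2,numpy as np
from scipy.spatial.transform import Rotation as Ro
def cam(n,s=None):
    p=r.camera_params(n); K=np.array(p["mtx"])
    if n=="wrist":
        M=np.array(p["mount"]); R=Ro.from_euler("xyz",s["eef_rot"],degrees=True).as_matrix()
        return K,R@M[:3,:3],R@M[:3,3]+s["tcp_pos"]
    R=cv2.Rodrigues(np.array(p["rvec"],float))[0]
    return K,R.T,-R.T@np.array(p["tvec"]).ravel()
def pt(c,uv,z):
    K,R,o=c; d=R@np.linalg.inv(K)@[uv[0],uv[1],1]; return o+d*(z-o[2])/d[2]
def proj(c,X):
    K,R,o=c; q=K@(R.T@(np.array(X)-o)); return q[:2]/q[2]
E
python3 - <<'E'
from h import *
cs=cam("scene");cd=cam("side")
for n,uv,uv2,z in(("thick",(336,257),(249,268),.015),("mid?",(261,270),(203,243),.012),("small",(270,212),(272,227),.01),("bearing",(336,208),(316,251),.013),("blue",(187,265),(187,220),.006),("stand",(173,213),(230,201),.01)):
    print(n,pt(cs,uv,z).round(3),pt(cd,uv2,z).round(3))
a=cv2.imread("pics/scene0.png")[165:290,150:360]
cv2.imwrite("pics/c1.png",cv2.resize(a,None,fx=3.8,fy=3.8,interpolation=cv2.INTER_CUBIC))
E
```

```text
thick [ 0.522 -0.398  0.015] [ 0.526 -0.404  0.015]
mid? [ 0.432 -0.279  0.012] [ 0.436 -0.287  0.012]
small [ 0.607 -0.217  0.01 ] [ 0.608 -0.221  0.01 ]
bearing [ 0.678 -0.347  0.013] [ 0.682 -0.353  0.013]
blue [ 0.39  -0.139  0.006] [ 0.395 -0.149  0.006]
stand [ 0.515 -0.022  0.01 ] [ 0.517 -0.04   0.01 ]
```

View pics/c1.png

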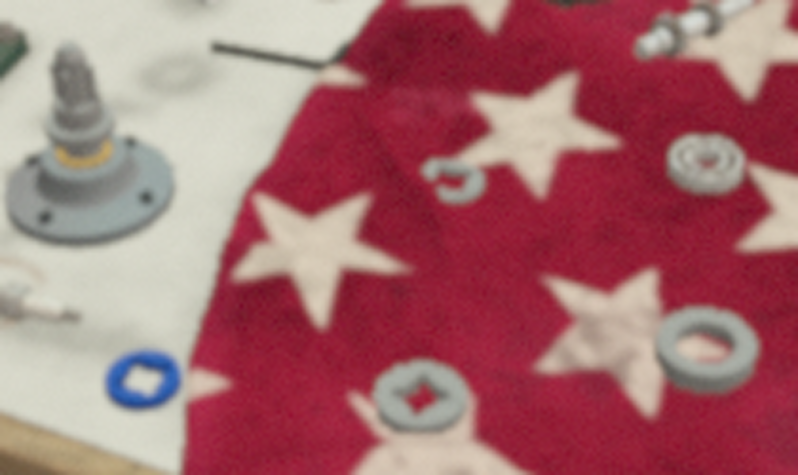

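Candidates: (336,257) is plain, with no slots, so it is the thick one. (261,270) is a grey slotted ring, middle or thin by size. (270,212) is an open C-clip, not a spacer. (336,208) is the bearing, and (187,265) is the blue look-alike. One slotted ring is still missing, so I'll check the wrist view and measure sizes.

Run:
```python
from h import *
a=cv2.imread("pics/scene0.png"); hsv=cv2.cvtColor(a,cv2.COLOR_BGR2HSV)
c=cam("scene")
for (u,v,z) in((261,270,.013),(336,257,.018),(336,208,.014)):
    # longest axis of the grey blob
    m=((hsv[...,1]<45)&(hsv[...,2]<190)&(hsv[...,2]>60)).astype(np.uint8)
    m2=np.zeros_like(m);m2[v-20:v+20,u-22:u+22]=m[v-20:v+20,u-22:u+22]
    n,l,st,ce=cv2.connectedComponentsWithStats(m2); i=1+st[1:,4].argmax();x,y,w,h,_=st[i]
    yc=y+h*.4
    print((u,v),st[i],np.linalg.norm(pt(c,(x,yc),z)-pt(c,(x+w,yc),z)))
s=r.get_state();cw=cam("wrist",s)
for X in((0.524,-.4,.015),(.434,-.283,.01)):print(proj(cw,X),proj(cw,X))
print(cam("side")[2],proj(cam("side"),(.197,-.645,.24)))
```

```text
(261, 270) [249 260  24  20 343] 0.04568575422211317
(336, 257) [322 246  27  22 372] 0.05232530102644168
(336, 208) [326 201  20  14 213] 0.04450967544627195
[350.6528182  431.27828384] [350.6528182  431.27828384]
[449.56570724 399.12036579] [449.56570724 399.12036579]
[ 0.44317174 -0.99031092  0.40664123] [-50.16668796 232.87068985]
```

View pics/wrist0.png

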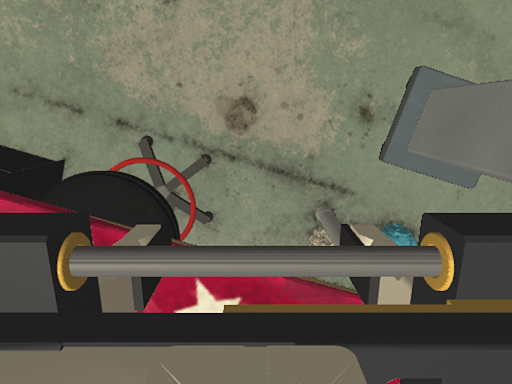

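The grey slotted ring measures 45.7 mm, so it is the middle one. The wrist sees only floor and the towel edge. The thin one must be hidden from the fixed cameras, so I'm moving over the towel to look.

```bash
python3 -m pendant '[[-394,83,-100,0,0,0],[-394,83,-100,0,0,0],[-394,83,-100,0,0,0],[-394,83,-100,0,0,0],[-394,83,-100,0,0,0],[-394,83,-100,0,0,0],[-394,83,-100,0,0,0],[-394,83,-100,0,0,0],[-394,83,-100,0,0,0]]' 87
python3 - <<'E'
from h import *
s=r.get_state();print(s["tcp_pos"],s["eef_rot"],s["time_s"])
np.savez("s1.npz",tcp_pos=s["tcp_pos"],eef_rot=s["eef_rot"])
w=r.capture("wrist")[:,:,::-1];sc=r.capture("scene")[:,:,::-1]
cv2.imwrite("pics/w1.png",w);cv2.imwrite("pics/sc1.png",sc)
cv2.imwrite("pics/v1.png",np.hstack([cv2.resize(w,(400,300)),cv2.resize(sc,(400,300))]))
E
```

```text
time_s: 1.27
tcp_pos: [0.5496, -0.4507, 0.3449]
eef_rot: [179.9, -0.0, -163.0]
contact_force: [0.1, 0.3, -0.3]
gripper_width: 0.0868
gripper_force: 0.0
[ 0.54962398 -0.45069658  0.34485963] [ 1.79948828e+02 -4.62660516e-02 -1.62972846e+02] 1.275
```

View pics/v1.png

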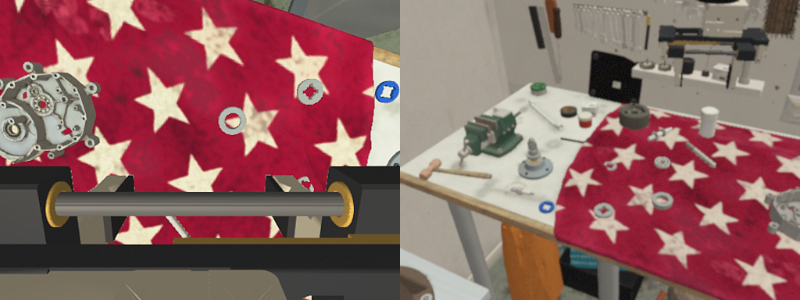

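The wrist view shows the thick ring at (232,121), the middle at (310,91), the blue one at (387,91) and the gearbox housing at (45,105). There is still no obvious thin spacer, so I'm enlarging the C-shaped thing, the housing and the drum surroundings.

Run:
```python
import cv2,numpy as np
w=cv2.imread("pics/w1.png");sc=cv2.imread("pics/sc1.png");sd=cv2.imread("pics/side0.png")
def c(i,x,y,W,H):return cv2.resize(i[y:y+H,x:x+W],(400,300),interpolation=cv2.INTER_CUBIC)
cv2.imwrite("pics/v2.png",np.vstack([np.hstack([c(w,0,60,160,120),c(sc,270,120,160,120)]),np.hstack([c(sc,240,190,60,45),c(sd,240,170,200,150)])]))
```

```text
(no output)
```

View pics/v2.png

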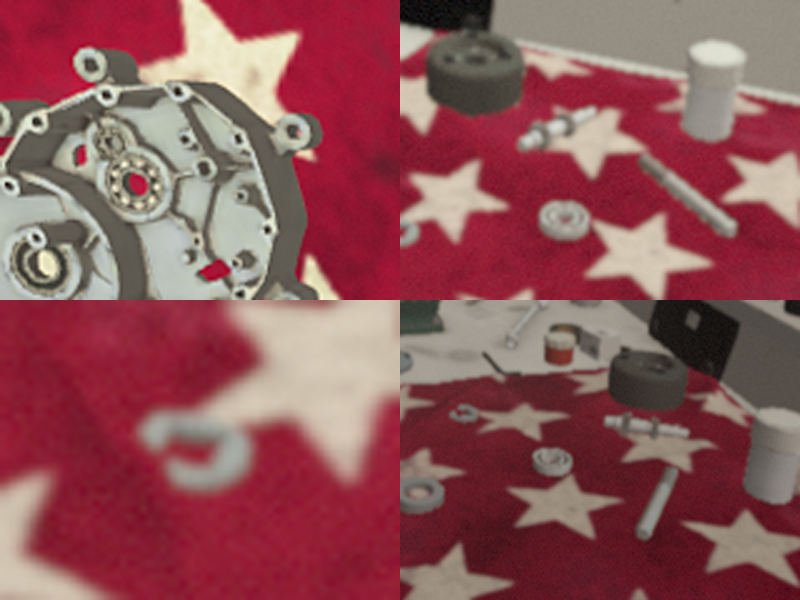

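The drum, cup and shafts aren't spacers. The thing at scene (270,212) looks like an open circlip. I'll look for the thin spacer again from above later and start with the thick ring.

```bash
cat >> h.py <<'E'
def ring(img,c,uv,z,rad):
    """grey blob near uv -> centre, diameters at height z (BGR image)"""
    h=cv2.cvtColor(img,cv2.COLOR_BGR2HSV); m=((h[...,1]<50)&(h[...,2]<205)&(h[...,2]>50)).astype(np.uint8)
    k=np.zeros_like(m); cv2.circle(k,(int(uv[0]),int(uv[1])),rad,1,-1); m&=k
    n,l,st,ce=cv2.connectedComponentsWithStats(m); i=1+st[1:,4].argmax()
    cn=max(cv2.findContours((l==i).astype(np.uint8),0,1)[0],key=len); hull=cv2.convexHull(cn)
    P=np.array([pt(c,p,z)[:2] for p in hull[:,0,:].astype(float)],np.float32)
    cc=cv2.fitEllipse(P); return np.round(cc[0],4),np.round(cc[1],4),(l==i)
def tool(s,X):
    """world delta to X in tool axes (mm)"""
    R=Ro.from_euler("xyz",s["eef_rot"],degrees=True).as_matrix(); return (R.T@(np.array(X)-s["tcp_pos"])*1000).round(1)
E
python3 - <<'E'
from h import *
s=dict(np.load("s1.npz"));cw=cam("wrist",s);w=cv2.imread("pics/w1.png")
t=ring(w,cw,(297,155),.019,26);m=ring(w,cw,(397,117),.014,26)
print(t[:2],m[:2])
cs=cam("scene");sc=cv2.imread("pics/scene0.png")
print(ring(sc,cs,(336,257),.019,20)[:2],ring(sc,cs,(261,270),.014,20)[:2])
for n,uv in(("drumbase",(300,162)),("cup",(393,174))):print(n,pt(cs,uv,0))
print(tool(s,[*t[0],.1]))
E
```

```text
(array([ 0.528 , -0.3936]), array([0.0504, 0.0514])) (array([ 0.4372, -0.2762]), array([0.0459, 0.0478]))
(array([ 0.5208, -0.3904]), array([0.0587, 0.0697])) (array([ 0.4256, -0.2802]), array([0.0489, 0.0652]))
drumbase [ 0.85066005 -0.19145215  0.        ]
cup [ 0.8909784  -0.42673119  0.        ]
[  3.8  60.7 244.9]
```

```bash
python3 -m pendant '[[-46,61,205,0,0,0],[-46,61,205,0,0,0],[-46,61,205,0,0,0],[-46,61,205,0,0,0],[-46,61,205,0,0,0],[-46,61,205,0,0,0]]' | head -2
python3 - <<'E'
from h import *
s=r.get_state();w=r.capture("wrist")[:,:,::-1].copy();cv2.imwrite("pics/w2.png",w);cw=cam("wrist",s)
uv=proj(cw,[.528,-.3936,.019]);print(uv)
t=ring(w,cw,uv,.019,55);print(t[:2],tool(s,[*t[0],.024]),tool(s,[.528,-.3936,.024]))
E
```

```text
time_s: 2.12
tcp_pos: [0.5764, -0.3805, 0.1425]
[257.28927398 129.53502218]
(array([ 0.5283, -0.3933]), array([0.0504, 0.0509])) [ 49.9   2.  118.4] [ 50.3   1.8 118.4]
```

```bash
python3 -m pendant '[[50,2,60,0,0,0],[50,2,100,0,0,0],[50,2,117,0,0,0],[50,2,117,0,0,0],[50,2,117,0,0,0]]' 87 | sed -n 2,4p
python3 -m pendant '[[0,0,0,0,0,0],[0,0,0,0,0,0],[0,0,0,0,0,0],[0,0,0,0,0,0],[0,0,0,0,0,0],[0,0,0,0,0,0]]' 40 25
python3 -m pendant '[[0,0,-60,0,0,0],[0,0,-120,0,0,0],[0,0,-176,0,0,0],[0,0,-176,0,0,0]]'
```

```text
tcp_pos: [0.5296, -0.3926, 0.0255]
eef_rot: [-179.9, 0.1, -163.0]
contact_force: [0.5, -0.2, -0.2]
time_s: 3.55
tcp_pos: [0.5278, -0.3918, 0.0236]
eef_rot: [-180.0, 0.0, -163.0]
contact_force: [-0.0, 0.3, -0.1]
gripper_width: 0.0507
gripper_force: 25.0
time_s: 4.05
tcp_pos: [0.5298, -0.393, 0.2053]
eef_rot: [-179.6, 0.4, -163.0]
contact_force: [-0.4, 0.6, -1.8]
gripper_width: 0.0503
gripper_force: 25.0
```

Run:
```python
from h import *
s=r.get_state();X=pt(cam("scene"),(168,178),.105);print(X)
sd=cv2.imread("pics/side0.png");print(proj(cam("side"),X))
t=tool(s,[X[0],X[1],.2]);print(t)
```

```text
[ 0.51263685 -0.02458193  0.105     ]
[227.96469264 168.78187822]
[-91.5 357.4   3.6]
```

```bash
python3 -m pendant '[[-150,357,-20,0,0,0],[-150,357,-20,0,0,0],[-150,357,-20,0,0,0],[-150,357,-20,0,0,0],[-150,357,-20,0,0,0],[-150,357,-20,0,0,0],[-150,357,-20,0,0,0],[-150,357,-20,0,0,0],[-150,357,-20,0,0,0],[-150,357,-20,0,0,0]]' | head -4
python3 - <<'E'
from h import *
s=r.get_state();np.savez("s3.npz",tcp_pos=s["tcp_pos"],eef_rot=s["eef_rot"])
w=r.capture("wrist")[:,:,::-1].copy();cv2.imwrite("pics/w3.png",w);print(proj(cam("wrist",s),[.5126,-.0246,.106]),s["contact_force"])
E
```

```text
time_s: 5.3
tcp_pos: [0.5664, -0.0078, 0.2193]
eef_rot: [180.0, -0.0, -163.1]
contact_force: [-0.1, 0.2, -1.9]
[254.47095653 122.21316389] [-0.13686821  0.15234894 -1.87051885]
```

View pics/w3.png

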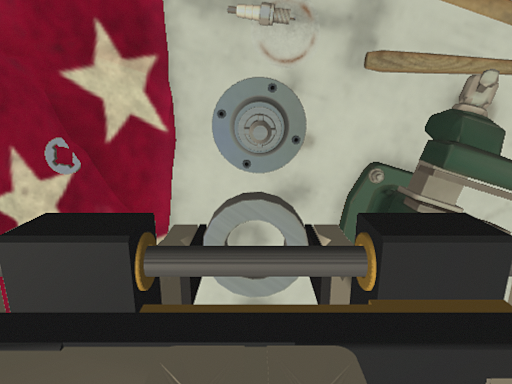

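The wrist view shows the stand at (259,124) with the shaft tip near (259,130), the spark plug at (265,14) and the held thick ring at (255,245). The object at (62,156), taken for a circlip before, seems to have a slotted bore. I'm enlarging it together with the shaft.

Run:
```python
from h import *
w=cv2.imread("pics/w3.png");s=dict(np.load("s3.npz"));cw=cam("wrist",s)
f=lambda x,y:cv2.resize(w[y:y+60,x:x+50],(400,480),interpolation=cv2.INTER_CUBIC)
cv2.imwrite("pics/v4.png",np.hstack([f(38,126),f(234,98)]))
c,d,_=ring(w,cw,(62,156),.011,22);print("thin?",c,d)
g=cv2.cvtColor(w,cv2.COLOR_BGR2HSV)
# base centre (flat foot blue-grey)
c,d,_=ring(w,cw,(259,124),.012,52);print("base",c,d)
for z,uv in((.106,(259,130)),(.056,(259,126))):print(z,pt(cw,uv,z))
```

```text
thin? [ 0.6109 -0.2106] [0.0339 0.0406]
base [ 0.5181 -0.0181] [0.1062 0.1084]
0.106 [ 0.51714464 -0.01960398  0.106     ]
0.056 [ 0.51632343 -0.01922793  0.056     ]
```

View pics/v4.png

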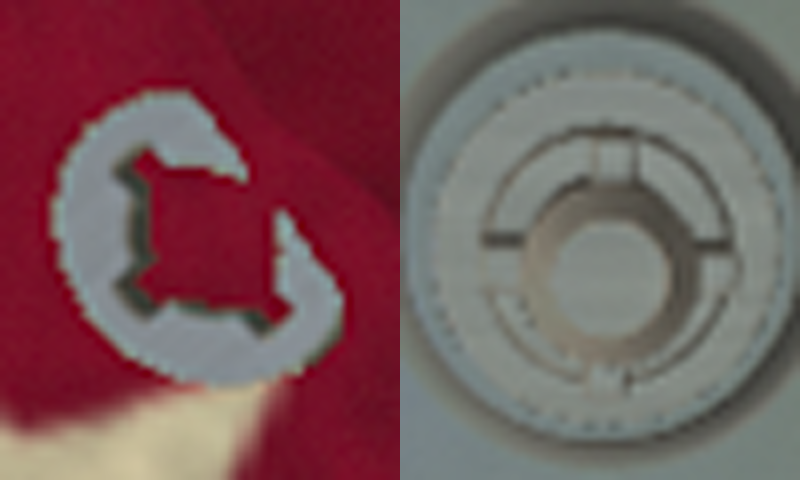

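The crop shows a 40 mm slotted grey ring partly tucked under a fold of the towel, so it is the thin spacer. It isn't blue and it matches in size and slots. The shaft ribs lie along the image axes to within about 1–2°, so they line up with the present tool axes.

Run:
```python
from h import *
s=dict(np.load("s3.npz"));cw=cam("wrist",s)
for z,uv in((.106,(260.2,132.8)),(.094,(259.9,131.1)),(.056,(260.2,129.9))):
    X=pt(cw,uv,z);print(z,X.round(4),tool(s,X))
```

```text
0.106 [ 0.5189 -0.0181  0.106 ] [ 48.4   3.9 113.3]
0.094 [ 0.5184 -0.0183  0.094 ] [ 48.9   3.9 125.3]
0.056 [ 0.5193 -0.0171  0.056 ] [ 47.6   4.7 163.3]
```

```bash
python3 -m pendant '[[30,4,0,0,0,0],[48.5,4,0,0,0,0],[48.5,4,50,0,0,0],[48.5,4,85,0,0,0],[48.5,4,85,0,0,0],[48.5,4,85,0,0,0]]' | sed -n 2,4p
python3 - <<'E'
from h import *
print(tool(r.get_state(),[.5186,-.0182,.0766]))
E
```

```text
tcp_pos: [0.5201, -0.017, 0.136]
eef_rot: [-180.0, 0.1, -163.0]
contact_force: [0.6, 0.7, 0.4]
[ 1.9 -0.6 59.4]
```

```bash
python3 -m pendant '[[0,0,6,0,0,0],[0,0,12,0,0,0],[0,0,20,0,0,0],[0,0,28,0,0,0],[0,0,36,0,0,0],[0,0,36,0,0,0]]' | sed -n 2,4p
python3 - <<'E'
from h import *
print(tool(r.get_state(),[.5186,-.0182,.0766]))
E
```

```text
tcp_pos: [0.5186, -0.017, 0.0976]
eef_rot: [-180.0, -0.1, -163.0]
contact_force: [-0.1, 0.3, -1.1]
[ 0.3 -1.1 21. ]
```

Free so far. I'm shifting −1 mm in y and lowering to the seat gently.

```bash
python3 -m pendant '[[0,-1,4,0,0,0],[0,-1,8,0,0,0],[0,-1,12,0,0,0],[0,-1,16,0,0,0],[0,-1,19,0,0,0],[0,-1,21,0,0,0],[0,-1,22,0,0,0],[0,-1,22,0,0,0]]'
```

```text
time_s: 7.85
tcp_pos: [0.5195, -0.0178, 0.0766]
eef_rot: [-180.0, 0.0, -163.0]
contact_force: [0.3, -0.6, -0.8]
gripper_width: 0.0507
gripper_force: 25.0
```

```bash
python3 -m pendant '[[0,0,1,0,0,0],[0,0,2,0,0,0],[0,0,2,0,0,0]]'|sed -n 2,4p;python3 -m pendant '[[0,0,0,0,0,0],[0,0,0,0,0,0],[0,0,0,0,0,0],[0,0,-30,0,0,0],[0,0,-80,0,0,0],[0,0,-140,0,0,0],[0,0,-145,0,0,0]]' 75
```

```text
tcp_pos: [0.5196, -0.0178, 0.0754]
eef_rot: [-180.0, 0.0, -163.0]
contact_force: [-3.3, 2.1, 7.0]
time_s: 9.1
tcp_pos: [0.5218, -0.0175, 0.2244]
eef_rot: [-180.0, 0.5, -163.0]
contact_force: [0.7, 0.8, -0.3]
gripper_width: 0.0752
gripper_force: 0.0
```

```bash
python3 -m pendant '[[106,-222,-10,0,0,0],[106,-222,20,0,0,0],[106,-222,60,0,0,0],[106,-222,80,0,0,0],[106,-222,80,0,0,0],[106,-222,80,0,0,0],[106,-222,80,0,0,0]]' 75| sed -n 1,2p
python3 - <<'E'
from h import *
s=r.get_state();w=r.capture("wrist")[:,:,::-1].copy();cv2.imwrite("pics/w5.png",w);cw=cam("wrist",s)
uv=proj(cw,[.4372,-.2762,.014]);print(uv,s["tcp_pos"])
c,d,m=ring(w,cw,uv,.014,50);print(c,d,tool(s,[*c,.024]))
# bore outline -> slot angle: corners farther than 12 mm
h=cv2.findContours(m.astype(np.uint8),cv2.RETR_CCOMP,1);
best=[]
for k,cn in enumerate(h[0]):
    if h[1][0][k][3]>=0 and cv2.contourArea(cn)>150:
        P=np.array([tool(s,pt(cw,p.astype(float),.014))[:2] for p in cn[:,0]]);M=cv2.moments(P.astype(np.float32)) 
        Q=P-np.array([M['m10'],M['m01']])/M['m00'];rr=np.hypot(*Q.T);a=np.degrees(np.arctan2(Q[:,1],Q[:,0]))
        f=rr>11.5;v=(np.exp(4j*np.radians(a[f]))).mean();print(len(cn),rr.max(),rr.min(),"slot angle tool",np.degrees(np.angle(v))/4,abs(v),np.array([M['m10'],M['m01']])/M['m00'])
E
```

```text
time_s: 9.98
tcp_pos: [0.4837, -0.2606, 0.1402]
[253.5389437  130.77515424] [ 0.48368242 -0.26061464  0.14022786]
[ 0.4369 -0.2748] [0.0453 0.0456] [ 49.    0.2 116.2]
113 14.744258515864797 9.47930840194149 slot angle tool -3.437703725735642 0.6703012593555912 [49.34712453 -0.08498657]
```

```bash
python3 -m pendant '[[49,0,50,0,0,-0.06],[49,0,95,0,0,-0.06],[49,0,116,0,0,-0.06],[49,0,116,0,0,-0.06],[49,0,116,0,0,-0.06]]' 75 | sed -n 2,4p
python3 -m pendant '[[0,0,0,0,0,0],[0,0,0,0,0,0],[0,0,0,0,0,0],[0,0,0,0,0,0],[0,0,0,0,0,0]]' 35 25 | sed -n 2,6p
python3 -m pendant '[[0,0,-60,0,0,0],[0,0,-120,0,0,0],[0,0,-198,0,0,0],[0,0,-198,0,0,0]]'
python3 - <<'E'
from h import *
print(tool(r.get_state(),[.5186,-.0182,.22]))
E
```

```text
tcp_pos: [0.4373, -0.2748, 0.0244]
eef_rot: [-179.9, 0.1, -159.5]
contact_force: [0.0, -0.2, -0.2]
tcp_pos: [0.4362, -0.2755, 0.0237]
eef_rot: [-180.0, 0.0, -159.6]
contact_force: [-0.0, 1.7, 2.7]
gripper_width: 0.0452
gripper_force: 25.0
time_s: 11.78
tcp_pos: [0.4378, -0.2762, 0.226]
eef_rot: [-179.7, 0.3, -159.5]
contact_force: [0.4, -0.2, -2.6]
gripper_width: 0.0452
gripper_force: 25.0
[-165.9  213.5    6. ]
```

```bash
python3 -m pendant '[[-216,209,0,0,0,0.087],[-216,209,0,0,0,0.087],[-216,209,0,0,0,0.087],[-216,209,0,0,0,0.087],[-216,209,0,0,0,0.087],[-216,209,0,0,0,0.087],[-216,209,0,0,0,0.087],[-216,209,0,0,0,0.087]]' | sed -n 1,4p
python3 - <<'E'
from h import *
s=r.get_state();w=r.capture("wrist")[:,:,::-1].copy();cv2.imwrite("pics/w6.png",w);cw=cam("wrist",s)
np.savez("s6.npz",tcp_pos=s["tcp_pos"],eef_rot=s["eef_rot"])
u=proj(cw,[.5186,-.0182,.094]);print(u,s["tcp_pos"],s["eef_rot"])
x,y=(u-[35,40]).round().astype(int);print(x,y)
cv2.imwrite("pics/v6.png",cv2.resize(w[y:y+75,x:x+70],None,fx=8,fy=8,interpolation=cv2.INTER_CUBIC))
E
```

```text
time_s: 12.78
tcp_pos: [0.5649, -0.0051, 0.2212]
eef_rot: [180.0, -0.0, -164.6]
contact_force: [0.1, -0.7, -1.1]
[254.61763919 132.05451113] [ 0.56492856 -0.00512132  0.22121518] [ 1.79998116e+02 -4.21278355e-02 -1.64603688e+02]
220 92
```

View pics/v6.png

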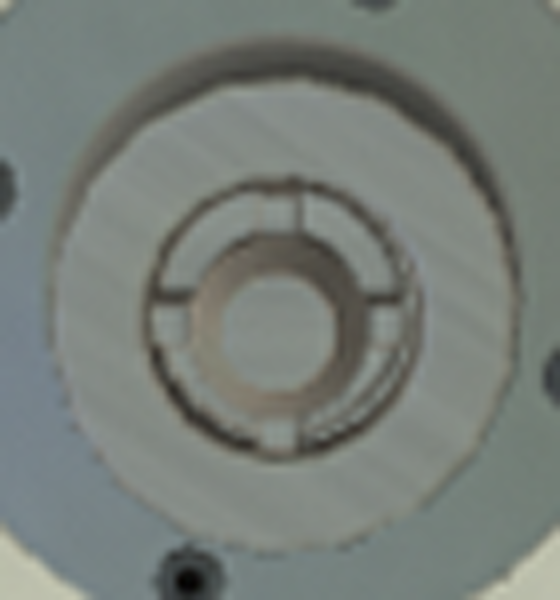

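The thick ring is seated round the shaft, with its centre near (278,315) in the crop. The ribs sit exactly on the image axes, at the left (170,322), right (385,322), top (278,212) and bottom (278,437), so the yaw is aligned.

```bash
python3 - <<'E'
from h import *
s=dict(np.load("s6.npz"));cw=cam("wrist",s)
for z,uv in((.106,(254.75,133.6)),(.094,(254.7,132.25))):print(pt(cw,uv,z),tool(s,pt(cw,uv,z)))
E
python3 -m pendant '[[30,-1,0,0,0,0],[48.7,-1,20,0,0,0],[48.7,-1,60,0,0,0],[48.7,-1,86,0,0,0],[48.7,-1,86,0,0,0],[48.7,-1,86,0,0,0]]' | sed -n 1,4p
```

```text
[ 0.51895762 -0.01798257  0.106     ] [ 47.7  -0.2 115.3]
[ 0.51873192 -0.01809465  0.094     ] [ 47.9  -0.2 127.3]
time_s: 13.58
tcp_pos: [0.5195, -0.0185, 0.1367]
eef_rot: [-180.0, 0.1, -164.6]
contact_force: [0.7, 0.4, 0.2]
```

```bash
python3 -m pendant '[[0.3,0.6,6,0,0,0],[0.3,0.6,12,0,0,0],[0.3,0.6,16,0,0,0],[0.3,0.6,18,0,0,0],[0.3,0.6,18,0,0,0]]' | sed -n 2,4p
python3 -m pendant '[[0,0,2,0,0,0],[0,0,4,0,0,0],[0,0,6,0,0,0],[0,0,6,0,0,0]]' | sed -n 2,4p
```

```text
tcp_pos: [0.5182, -0.0177, 0.1173]
eef_rot: [-180.0, -0.0, -164.5]
contact_force: [-0.7, -0.6, -1.3]
tcp_pos: [0.5182, -0.0178, 0.1113]
eef_rot: [-180.0, -0.0, -164.5]
contact_force: [-0.6, -2.7, -0.6]
```

It has passed the rib tops and is in the splines. Continuing down with a small side correction.

```bash
python3 -m pendant '[[0,-0.3,3,0,0,0],[0,-0.3,6,0,0,0],[0,-0.3,9,0,0,0],[0,-0.3,12,0,0,0],[0,-0.3,15,0,0,0],[0,-0.3,17,0,0,0],[0,-0.3,17,0,0,0]]' | sed -n 2,5p
```

```text
tcp_pos: [0.5183, -0.0179, 0.0943]
eef_rot: [180.0, -0.0, -164.5]
contact_force: [-0.2, -1.9, -1.6]
gripper_width: 0.0452
```

```bash
python3 -m pendant '[[0,-0.2,1,0,0,0],[0,-0.2,2,0,0,0],[0,-0.2,3,0,0,0],[0,-0.2,3,0,0,0]]'|sed -n 2,4p
```

```text
tcp_pos: [0.5187, -0.0181, 0.092]
eef_rot: [-180.0, 0.0, -164.5]
contact_force: [-3.6, -0.2, 5.9]
```

It is home: firm contact at the expected height with about 6 N. Releasing and lifting.

```bash
python3 -m pendant '[[0,0,-1,0,0,0],[0,0,-1,0,0,0],[0,0,-1,0,0,0],[0,0,-30,0,0,0],[0,0,-80,0,0,0],[0,0,-130,0,0,0],[0,0,-130,0,0,0]]' 70|sed -n 1,4p
python3 - <<'E'
from h import *
s=r.get_state();print(s["joints"])
R=Ro.from_euler("xyz",s["eef_rot"],degrees=True)*Ro.from_rotvec([0,0,.785]);
T=np.array([.611,-.2106,.15])-R.as_matrix()[:,0]*.055
print(T,tool(s,T))
E
```

```text
time_s: 16.95
tcp_pos: [0.5209, -0.0176, 0.2257]
eef_rot: [-180.0, 0.5, -164.5]
contact_force: [0.5, -0.9, -1.1]
[ 1.96960459e+01  6.59616768e+00 -2.05918693e+01  6.06897542e-02
 -6.23529274e+01 -9.42347422e+01]
[ 0.65887398 -0.23767351  0.15032708] [ -73.6 -248.9   76.1]
```

```bash
python3 -m pendant '[[-74,-249,0,0,0,0.785],[-74,-249,0,0,0,0.785],[-74,-249,30,0,0,0.785],[-74,-249,60,0,0,0.785],[-74,-249,76,0,0,0.785],[-74,-249,76,0,0,0.785],[-74,-249,76,0,0,0.785],[-74,-249,76,0,0,0.785]]' 70|sed -n 1,4p
python3 - <<'E'
from h import *
s=r.get_state();w=r.capture("wrist")[:,:,::-1].copy();cv2.imwrite("pics/w7.png",w);cw=cam("wrist",s)
np.savez("s7.npz",tcp_pos=s["tcp_pos"],eef_rot=s["eef_rot"])
u=proj(cw,[.611,-.2106,.011]);print(u)
x,y=(u-[50,50]).round().astype(int);x=max(x,0);y=max(y,0);print(x,y)
cv2.imwrite("pics/v7.png",cv2.resize(w[y:y+100,x:x+100],None,fx=6,fy=6,interpolation=cv2.INTER_CUBIC))
E
```

```text
time_s: 17.95
tcp_pos: [0.6567, -0.2376, 0.1471]
eef_rot: [180.0, 0.1, 150.6]
contact_force: [0.2, 0.4, -0.2]
[255.14410966 125.40104322]
205 75
```

View pics/v7.png

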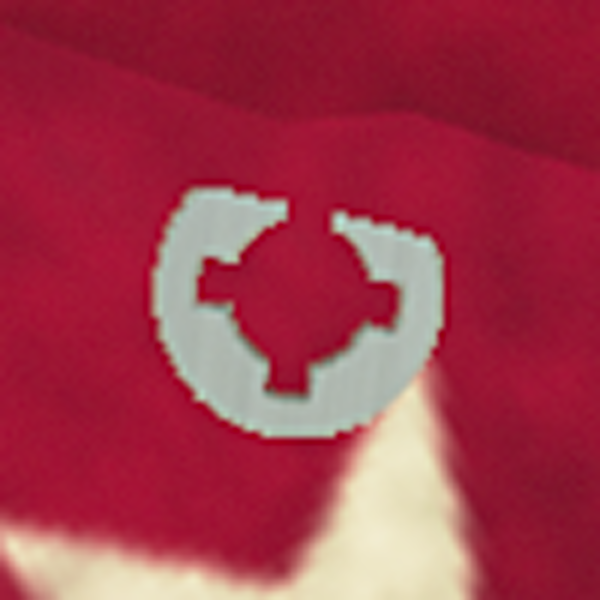

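The close view shows the thin ring centred at crop (299,292), with its top edge under the towel fold. The slots at left (205,283), right (395,305) and bottom (287,392) mean it is turned +6.7° in the tool frame. The finger sides, left and right, are clear.

Run:
```python
from h import *
s=dict(np.load("s7.npz"));cw=cam("wrist",s)
X=pt(cw,(254.8,123.7),.011);print(X,tool(s,[*X[:2],.0237]),[np.linalg.norm(pt(cw,(205+153/6,123.7),.011)-pt(cw,(205+445/6,123.7),.011))])
```

```text
[ 0.60965813 -0.21017175  0.011     ] [ 54.7   0.7 123.3] [np.float64(0.04027434970791409)]
```

```bash
python3 -m pendant '[[54.7,0.7,50,0,0,0.117],[54.7,0.7,95,0,0,0.117],[54.7,0.7,118,0,0,0.117],[54.7,0.7,118,0,0,0.117],[54.7,0.7,118,0,0,0.117]]' 70 | sed -n 2,4p
python3 - <<'E'
from h import *
print(tool(r.get_state(),[.60966,-.21017,.0237]))
E
```

```text
tcp_pos: [0.6103, -0.2107, 0.0294]
eef_rot: [179.9, 0.1, 143.8]
contact_force: [0.3, -0.1, 1.0]
[0.8 0.  5.7]
```

```bash
python3 -m pendant '[[0,0,3,0,0,0],[0,0,5,0,0,0],[0,0,5,0,0,0],[0,0,5,0,0,0]]' 70 | sed -n 2,4p
python3 -m pendant '[[0,0,0,0,0,0],[0,0,0,0,0,0],[0,0,0,0,0,0],[0,0,0,0,0,0],[0,0,0,0,0,0]]' 30 25 | sed -n 2,6p
```

```text
tcp_pos: [0.609, -0.2109, 0.0227]
eef_rot: [180.0, 0.0, 143.8]
contact_force: [-0.3, -0.8, 0.2]
tcp_pos: [0.609, -0.2109, 0.0225]
eef_rot: [-180.0, -0.0, 143.8]
contact_force: [-1.5, -0.0, 0.7]
gripper_width: 0.0386
gripper_force: 25.0
```

```bash
python3 -m pendant '[[0,0,-40,0,0,0],[0,0,-100,0,0,0],[0,0,-150,0,0,-0.15],[0,0,-198,0,0,-0.3],[0,0,-198,0,0,-0.48],[0,0,-198,0,0,-0.66],[0,0,-198,0,0,-0.84],[0,0,-198,0,0,-0.903],[0,0,-198,0,0,-0.903]]'
python3 - <<'E'
from h import *
print(tool(r.get_state(),[.5186,-.0181,.14]))
E
```

```text
time_s: 20.88
tcp_pos: [0.6088, -0.2108, 0.2204]
eef_rot: [180.0, -0.0, -164.5]
contact_force: [0.8, 0.1, -0.8]
gripper_width: 0.0388
gripper_force: 25.0
[ 35.5 209.8  80.5]
```

```bash
python3 -m pendant '[[35.5,210,0,0,0,0],[35.5,210,0,0,0,0],[35.5,210,0,0,0,0],[35.5,210,0,0,0,0],[35.5,210,40,0,0,0],[35.5,210,78,0,0,0],[35.5,210,80,0,0,0],[35.5,210,80,0,0,0],[35.5,210,80,0,0,0]]'|sed -n 2,4p
python3 - <<'E'
from h import *
print(tool(r.get_state(),[.5186,-.0181,.115]))
E
```

```text
tcp_pos: [0.5197, -0.0179, 0.1422]
eef_rot: [-180.0, 0.1, -164.5]
contact_force: [0.2, -0.6, -0.3]
[ 1.2  0.1 27.2]
```

```bash
python3 -m pendant '[[0,0,6,0,0,0],[0,0,12,0,0,0],[0,0,18,0,0,0],[0,0,22,0,0,0],[0,0,25,0,0,0],[0,0,25,0,0,0]]' | sed -n 2,4p
python3 -m pendant '[[0,0,2,0,0,0],[0,0,4,0,0,0],[0,0,6,0,0,0],[0,0,6,0,0,0]]' | sed -n 2,4p
```

```text
tcp_pos: [0.5185, -0.018, 0.1153]
eef_rot: [-180.0, -0.0, -164.5]
contact_force: [-0.5, -0.1, 0.1]
tcp_pos: [0.5185, -0.018, 0.1094]
eef_rot: [180.0, -0.0, -164.5]
contact_force: [-0.5, 0.0, -1.5]
```

```bash
python3 -m pendant '[[0,0,2,0,0,0],[0,0,4,0,0,0],[0,0,6,0,0,0],[0,0,7,0,0,0],[0,0,8,0,0,0],[0,0,8,0,0,0]]' | sed -n 2,4p
```

```text
tcp_pos: [0.5186, -0.018, 0.1019]
eef_rot: [-180.0, 0.0, -164.5]
contact_force: [-2.6, -0.1, 4.9]
```

Firm contact at the home height. Releasing, lifting and looking from an offset.

```bash
python3 -m pendant '[[0,0,-1,0,0,0],[0,0,-1,0,0,0],[0,0,-1,0,0,0],[0,0,-30,0,0,0],[0,0,-80,0,0,0],[-30,0,-120,0,0,0],[-50,0,-120,0,0,0],[-50,0,-120,0,0,0],[-50,0,-120,0,0,0]]' 65|sed -n 1,4p
python3 - <<'E'
from h import *
s=r.get_state();w=r.capture("wrist")[:,:,::-1].copy();cw=cam("wrist",s);sc=r.capture("scene")[:,:,::-1];print(s["time_s"])
x,y=(proj(cw,[.5186,-.0181,.09])-[40,40]).round().astype(int)
cv2.imwrite("pics/v8.png",np.hstack([cv2.resize(w[y:y+80,x:x+80],(400,400),interpolation=3),cv2.resize(sc[160:240,130:210],(400,400),interpolation=3)]))
# side view heights
E
```

```text
time_s: 25.12
tcp_pos: [0.5659, -0.0048, 0.2207]
eef_rot: [180.0, -0.1, -164.5]
contact_force: [-0.3, 0.7, 0.7]
25.125
```

View pics/v8.png

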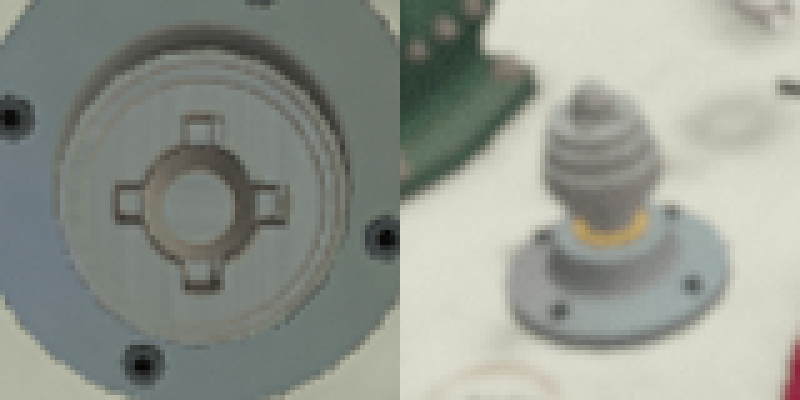

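The wrist crop shows all three rings stacked with the ribs inside the slots, centred at (202,203). The scene crop shows them tight on the collar with the nose standing clear. Handing in.

```bash
python3 -c "
from plant import r
print(r.close_job())"
```

```text
the job is handed in; nothing more can be done
None
```

The job is handed in at about 25 s: the thick, middle and thin spacers went on in that order, each pushed home with 5–7 N of push, and the final pictures show them stacked on the collar with the ribs in the slots.

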